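Poise the dressing stone over the lap

ROBOT

A 7-joint arm with a two-finger parallel gripper is mounted at the origin on a cart in front of the work surface, level with it; the furniture and walls round the work are solid. World frame = base frame: x ahead of the robot, y to its left, z up, the work surface at z = 0. Lengths are in m, angles in rad, forces in N, time in s.
With the tool pointing down it reaches from about 0.425 to 0.925 m from the base axis. Payload 6.8 kg.
Tool frame: the origin (TCP) lies on the centre line of the jaws, within the pads' length; the fingertips stand bot.tip_reach ahead of it and the grasp point (between the pads) lies 3 mm ahead of it (bot.tip_reach is the distance from the TCP to the fingertips, in m); z points along the fingers, y is the line along which they close (so a half turn about z gives the same grasp; the last joint's range is limited). The gripper opens to 85 mm and grips with 20 to 120 N. Pads are 22 mm wide; open, the fingers measure 114 mm over their backs; the gripper's body (76 mm by 85 mm) begins 54 mm behind the grasp point. The pads swing forward as they close: fully open they stand 13 mm farther back than shut.
Start: joints at [1.096, 0.477, 0.022, 1.555, -0.011, 1.109, -0.083], TCP at [0.242, -0.63, 0.253] pointing down, gripper open.
Joint ranges: [-2.96, 2.96], [-0.34, 2.1], [-1.41, 1.46], [0.24, 2.44], [-1.37, 4.51], [0.17, 1.92], [-2.96, 2.96]. Speed limits (rad/s): [2.39, 2.39, 3.14, 3.14, 3.14, 3.14, 3.14].

INTERFACE

Orientations are given as a unit quaternion [w, x, y, z].
In Python, from station import bot gives the robot as it stands.
- The arm moves only by the tool jog_arm, never from a script. Its argument "deltas" is a list of rows, each a list of 7 numbers: the shift along the world's x, y, z in m, then the turn, a rotation vector about the world's x, y, z in rad, then the opening, from 0 (shut) to 1 (fully open). In form: [[x, y, z, rx, ry, rz, grip], ...]. A call has 1 to 10 rows; each row shifts and turns the commanded pose from where the row before left it; what a row does not reach is not made up. A row lasts 1/10 s, in which the tool goes at most 50 mm and 8.59 degrees, less where a joint would pass 70% of its speed; a pose out of reach is approached as far as the arm can. A call with a gripper value outside its range is refused whole. The fingers move at their own pace and stop on an object; "newtons" is the grip in N (left out, the last holds). Time passes only in rows, so rows that do not move let the fingers close. It gives the time, the measured TCP pose, the force, the opening and the grip force at its end, in the units of the state.
- bot.get_obs(): the state, without advancing time (a new reading comes with each control period).
- bot.read_camera(name): name is "scene" or "side" or "wrist"; returns a dict with "img" (420x560x3 uint8, red, green, blue), "K" (3x3 intrinsics, pixels), "eye" and "attitude" of the camera in the world. Camera axes: x right, y down, z forward; pixel columns grow to the right and rows downward; lengths in m; the calibration is good to about 2 mm. A picture is of the moment at which its call begins. There is no depth.
- bot.hand_in(): hands the job in; it is judged then, once.
The state is a dict: "t": time; "q": joint angles; "joint_vel": joint speeds; "joint_torque": joint torques, N m; "eef_pos": TCP position; "tool_rot": TCP orientation; "contact_force": force on the tool from outside, world axes, zero at the start; "torque": the same for the moment, N m; "gripper_width": opening from 0.0 (shut) to 1.0 (fully open); "grasp_force": force on a finger pad.
Only numpy, scipy, OpenCV 4.12 (cv2) and the standard library are available. Lean on these libraries where they do the work, as an engineer would, in place of code of your own. Each camera call takes 0.05 s, during which the arm holds its last target. There are 200 camera calls.

TASK

Get ready to dress the copper lap: pick up the grey square dressing stone that lies on the bench left of the basin, carry it clear of the upright steel post and over the rim of the open basin, and hold it level over the copper lap, lengthwise in line with the steel pointer clamped to the rim, between the pointer's tip and the hub, its nearer end about 14 mm in from the tip and its underside about 10 mm above the lap. Touch neither lap, basin, pointer nor post, leave the other things where they are, and finish still holding the stone there, quite still, not lowered or let go.

Things in the scene. Friction and masses are not known exactly. Their poses are not given: they have to be found in the camera images.
- dressing_stone: Loose grey abrasive stick, a plain square bar 18 x 52 x 18 mm, 40 g, lying on the bench to the left of the basin. Origin at the centre of its underside; its own y runs along the 52 mm length, z up.
- stone_middle (a point): Centre of the dressing stone, 9 mm above the centre of its underside.
- lap_basin: Fixed round open basin, dark red, outer radius about 180 mm, at a different place each time; wall 12 mm thick, top 72 mm above the bench. In it a copper lap (flat disc, radius 148 mm), face 35 mm above the bench; hub in the middle: radius 30 mm, top 51 mm above the bench. Origin at bench level; the hub's axis is 7 mm along its x and 8 mm along its y from it.
- rim_pointer: Fixed steel pointer clamped to the basin's rim, at a different place on its robot side each time. Origin on the hub's axis at bench level; x points horizontally from the clamp along the blade to the hub, z up. The clamp lies 156 to 215 mm from the axis, 30 mm wide, top 80 mm above the bench; the flat blade reaches in at 53 to 56 mm above the bench and narrows to a tip.
- pointer_tip (a point): Tip of the pointer's blade, 110 mm out from the hub's axis, 54.5 mm above the bench. Axes as rim_pointer.
- hover_spot (a point): Point on the lap's face (35 mm above the bench), 40 mm beyond the pointer's tip towards the hub and 70 mm from the hub's axis: the stone's middle belongs over this point. Axes as rim_pointer; x is the line along which the stone must lie.
- cement_stick: Loose dark red stick of cement, 10 x 70 x 9 mm, on the bench; not to be disturbed. Origin at the centre of its underside.
- agate_slab: Loose brown sawn agate, 59 x 76 x 28 mm, on the bench; not to be disturbed. Origin at the centre of its underside.
- jar: Loose screw-top glass jar with a white lid, 54 mm wide, 66 mm tall, on the bench; not to be disturbed. Origin at the centre of its underside.
- steel_peg2: Fixed upright grey steel post, 20 mm across and 181 mm tall, on the bench just left of the basin, in the way of the carry: go over or round it. Origin at its foot.
Not all that is in view belongs to the job. There is more than one size of the dressing_stone; the one meant has the size given above.

How it is judged:
By the outcome, as a careful person would: the job done as asked, in the order asked, and still so for the second after the job is handed in, while the arm keeps its last pose, push and grip.
It also fails if it takes over 35 s, if anything falls off the work surface, if the arm or the gripper's body presses on something with over 40 N, if the wrist force passes 120 N, or if a joint passes its speed limit or range.

## Working session

There is one attempt and no reset: what is moved stays moved. The work goes in short steps, Python scripts to look and compute and a tool call to move; the robot and the scene stay as the last step left them, time stands still between calls to the robot, and variables do not carry over. Pictures are saved under pics/ and viewed, at most 10 in all, crops included, and the job is handed in when it is done.

Besides the shell and the picture viewer there is one more tool, called as a command line: name --pt "numbers of a row" for each row, then --argument value for the rest. jog_arm: Moves the arm, as the interface text tells. Its arguments: {"type":"object","properties":{"deltas":{"type":"array"},"newtons":{"type":"number"}},"required":["deltas"]}

```bash
mkdir -p pics
cat > h.py <<'E'
import numpy as np, cv2
from station import bot
from scipy.spatial.transform import Rotation as R
def rot(a):
    a=np.array(a,float)
    return a if a.shape==(3,3) else R.from_quat(a[[1,2,3,0]]).as_matrix()
def ray(c,uv,z):
    d=rot(c["attitude"])@np.linalg.inv(c["K"])@np.array([uv[0],uv[1],1.]); e=np.array(c["eye"])
    return e+d*(z-e[2])/d[2]
def proj(c,p):
    q=c["K"]@(rot(c["attitude"]).T@(np.array(p)-c["eye"])); return q[:2]/q[2]
def shot(n,f):
    c=bot.read_camera(n); cv2.imwrite(f"pics/{f}.png",c["img"][:,:,::-1]); np.save(f"pics/{f}.npy",c,allow_pickle=True); return c
def load(f): return np.load(f"pics/{f}.npy",allow_pickle=True).item()
E
python3 - <<'E'
from h import *
a=shot("scene","s0");b=shot("side","d0")
print(a["eye"],a["attitude"],b["eye"],b["attitude"],a["K"],bot.tip_reach)
o=bot.get_obs();print(o)
cv2.imwrite("pics/both.png",np.vstack([cv2.resize(np.hstack([a["img"],b["img"]])[:,:,::-1],(800,300))]))
E
```

```text
[-0.12017289  0.61295195  0.6950373 ] [ 0.18956938 -0.35229157  0.81818328 -0.41295304] [ 0.93674739 -0.39099886  0.99745353] [-0.26056909  0.88977234  0.36073516 -0.10138576] [[524.56522984   0.         276.36094013]
 [  0.         524.56522984 210.99928686]
 [  0.           0.           1.        ]] 0.022
{'t': 0.1, 'q': array([ 1.0958587 ,  0.4777324 ,  0.02234467,  1.55633692, -0.01149168,
        1.10929509, -0.08308676]), 'joint_vel': array([-1.20606055e-03, -1.47604013e-03, -1.61667906e-04, -1.58623465e-03,
        5.47954103e-04,  7.01199978e-05,  1.62362550e-03]), 'joint_torque': array([ 4.98982292e-03, -5.97758389e+01,  1.61433164e+00, -2.81954241e+01,
        1.29441390e-02,  5.06174008e-03,  2.74126126e-05]), 'eef_pos': array([ 0.24191291, -0.62963655,  0.25241953]), 'tool_rot': array([-7.93828139e-04,  9.83222320e-01,  1.82409415e-01, -2.12402195e-04]), 'contact_force': array([ 0.29110386, -0.41572934,  0.63448982]), 'torque': array([-0.07330697, -0.04411119, -0.01263703]), 'grasp_force': 0.0, 'gripper_width': 0.9984010526294682}
```

View pics/s0.png

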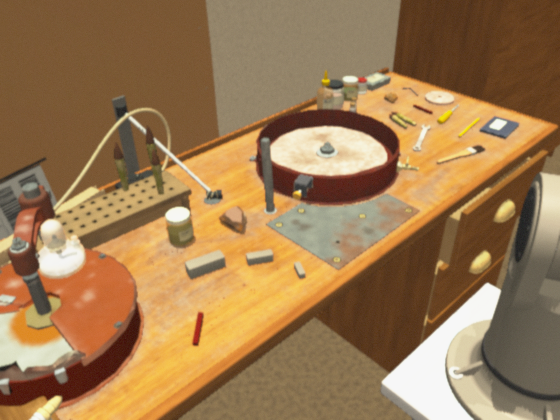

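View pics/d0.png

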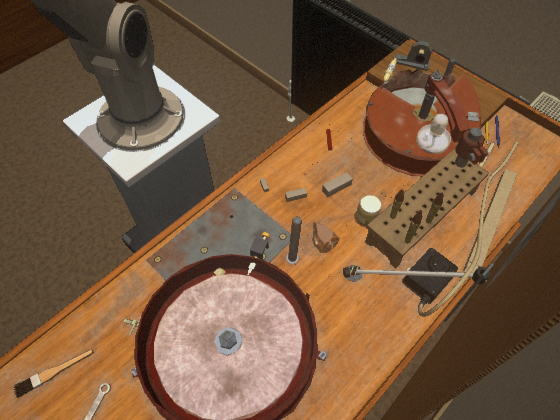

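The scene view shows three grey stones, at (205,263), (259,257) and (299,269); in the side view they are at (337,184), (296,195) and (264,185). In the side view the post is at (294,240), the hub at (229,341), the pointer clamp at (260,245) and its tip near (251,268).

Run:
```python
from h import *
b=load("d0");a=load("s0")
def stones(c,pts,tag):
    hsv=cv2.cvtColor(c["img"],cv2.COLOR_RGB2HSV)
    m=((hsv[...,1]<110)&(hsv[...,2]>40)).astype(np.uint8)
    n,l,st,ce=cv2.connectedComponentsWithStats(m)
    for p in pts:
        k=l[p[1]-2:p[1]+3,p[0]-2:p[0]+3]; k=np.bincount(k.ravel()).argmax()
        if k==0: print(tag,p,"none");continue
        ys,xs=np.where(l==k); W=np.array([ray(c,(x,y),.009)[:2]*1000 for x,y in zip(xs,ys)],np.float32)
        print(tag,p,st[k],[np.round(v,1) for v in cv2.minAreaRect(W)])
stones(b,[(337,184),(296,195),(264,185)],"side")
stones(a,[(205,263),(259,257),(299,269)],"scene")
for n,c,uv,z in [("hub",b,(229,341),.051),("hub",a,(327,147),.051),("tip",b,(250,272),.0545),("postfoot",b,(293,262),0),("posttop",b,(295,219),.181),("postfoot",a,(270,210),0),("posttop",a,(266,141),.181)]: print(n,ray(c,uv,z)*1000//1)
c1=cv2.resize(b["img"][165:215,240:365],(800,320),interpolation=cv2.INTER_CUBIC)
c2=cv2.resize(b["img"][220:290,215:415-60],(560,280),interpolation=cv2.INTER_CUBIC)
c2=cv2.copyMakeBorder(c2,0,0,0,240,cv2.BORDER_CONSTANT)
cv2.imwrite("pics/crop1.png",np.vstack([c1,c2])[:,:,::-1])
```

```text
side (337, 184) [323 172  30  24 381] [array([545.6, 204.8]), array([85. , 38.1]), np.float64(75.2)]
side (296, 195) [286 188  21  13 182] [array([492.6, 109. ]), array([52.4, 26.4]), np.float64(61.1)]
side (264, 185) [260 178   9  13  64] [array([414. ,  74.8]), array([12.3, 39.3]), np.float64(63.4)]
scene (205, 263) [185 250  40  29 705] [array([551.6, 198.4]), array([82.2, 52.9]), np.float64(75.6)]
scene (259, 257) [246 249  27  16 307] [array([492.6, 107.8]), array([53.4, 35.7]), np.float64(61.3)]
scene (299, 269) [294 262  11  16 115] [array([411.1,  78.2]), array([14.6, 45.2]), np.float64(63.6)]
hub [ 658. -261.   51.]
hub [ 650. -259.   51.]
tip [ 581. -129.   54.]
postfoot [613. -28.   0.]
posttop [609. -23. 180.]
postfoot [604. -22.   0.]
posttop [599. -13. 181.]
```

View pics/crop1.png

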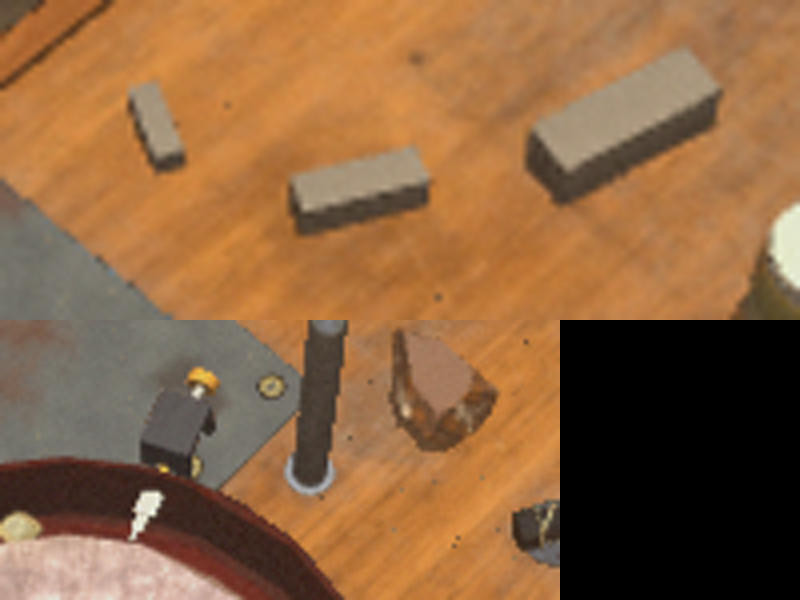

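Candidates in the side view: (337,184) is about 85 mm long, which is too big. (264,185) is about 39 x 12 mm, which is too small. (296,195) is 52 mm long with a square section, so it is the stone meant, and the crop confirms this. The tip looks to be near side pixel (248,275), but the blade may fade into the lap, so I'll look from above.

jog_arm --pt "0.028 0.04 0.01 0 0 0 1" --pt "0.028 0.04 0.01 0 0 0 1" --pt "0.028 0.04 0.01 0 0 0 1" --pt "0.028 0.04 0.01 0 0 0 1" --pt "0.028 0.04 0.01 0 0 0 1" --pt "0.028 0.04 0.01 0 0 0 1" --pt "0.028 0.04 0.01 0 0 0 1" --pt "0.028 0.04 0.01 0 0 0 1" --pt "0.028 0.04 0.01 0 0 0 1" --pt "0 0 0 0 0 0 1"

```text
t: 1.1
eef_pos: [0.499, -0.2623, 0.3446]
tool_rot: [-0.001, 0.982, 0.188, 0.002]
contact_force: [-0.4, -0.1, -0.2]
gripper_width: 0.998
grasp_force: 0.0
```

Run:
```python
from h import *
o=bot.get_obs();print(o["t"],o["eef_pos"],o["tool_rot"])
w=shot("wrist","w0");print(w["eye"],w["attitude"])
for n,p in [("hub",(.654,-.260,.051)),("tip",(.595,-.165,.0545)),("stone",(.4926,.108,.009))]: print(n,proj(w,p))
```

```text
1.1 [ 0.49897493 -0.26229155  0.34463149] [-9.09044126e-04  9.82094029e-01  1.88375837e-01  2.24397026e-03]
[ 0.55909504 -0.23903608  0.46671821] [ 0.10621176  0.82076251 -0.55651084 -0.07323694]
hub [329.06823636  43.14509035]
tip [228.20585955  62.121149  ]
stone [-6.16819355 62.96494394]
```

View pics/w0.png

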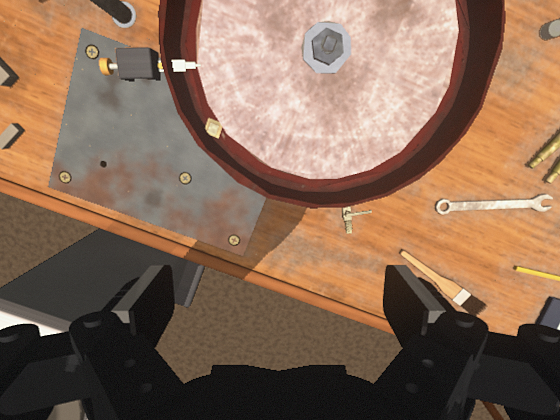

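The wrist view shows the hub at (327,45), the clamp at (138,64) and the blade running from (172,66) to about (198,66), with its tip perhaps lost against the lap. I'll measure the hub and lap circles and enlarge the blade.

Run:
```python
from h import *
w=load("w0");im=w["img"];print(w["K"][0])
H=ray(w,(327,46),.051);print("hub",H)
for n,uv,z in [("hubL",(303,46),.051),("hubR",(351,46),.051),("lapL",(197,40),.035),("lapR",(459,40),.035),("clampR",(157,63),.08),("clampL",(118,63),.08),("bl0",(172,66),.0545),("bl1",(198,66),.0545)]:
    p=ray(w,uv,z);print(n,np.round(p*1000),np.linalg.norm(p-H)*1000)
for k in (55,60,66,72): print(im[k,165:250:3].tolist() if k==66 else "")
cv2.imwrite("pics/crop2.png",cv2.resize(im[20:110,90:360],(800,267),interpolation=cv2.INTER_CUBIC)[:,:,::-1])
```

```text
[350.08554462   0.         278.17830031]
hub [ 0.65055158 -0.25905917  0.051     ]
hubL [ 641. -235.   51.] 26.179830051370097
hubR [ 660. -283.   51.] 26.173221259997625
lapL [ 606. -121.   35.] 146.13435955950956
lapR [ 715. -396.   35.] 151.72873610443898
clampR [ 565. -102.   80.] 181.33442846737108
clampL [550. -65.  80.] 220.78427277616257
bl0 [ 568. -109.   54.] 171.07791566205375
bl1 [ 579. -136.   54.] 142.79421177956627


[[105, 54, 43], [53, 35, 30], [40, 12, 9], [249, 251, 241], [245, 246, 237], [245, 246, 238], [245, 248, 241], [248, 250, 243], [246, 248, 243], [247, 248, 245], [223, 219, 198], [227, 222, 200], [236, 206, 193], [232, 202, 190], [235, 205, 194], [222, 188, 178], [222, 188, 176], [221, 189, 180], [224, 191, 180], [240, 220, 208], [242, 222, 213], [245, 232, 223], [239, 212, 199], [226, 194, 182], [223, 187, 177], [216, 183, 170], [223, 193, 183], [213, 180, 171], [223, 191, 180]]
```

View pics/crop2.png

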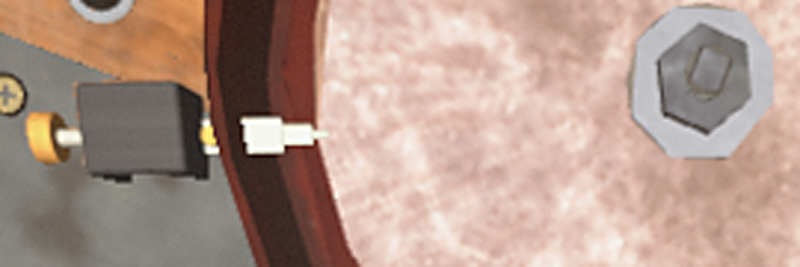

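The blade is seen to end at about 141 mm from the axis, where 110 mm is stated. I need a closer look to see whether a thin tip goes on against the lap.

jog_arm --pt "0.007 0.028 -0.035 0 0 0 1" --pt "0.007 0.028 -0.035 0 0 0 1" --pt "0.007 0.028 -0.035 0 0 0 1" --pt "0 0 0 0 0 0 1"

```text
t: 1.55
eef_pos: [0.5124, -0.182, 0.2332]
tool_rot: [-0.003, 0.983, 0.185, -0.004]
contact_force: [-0.2, 0.2, 0.9]
gripper_width: 0.998
grasp_force: 0.0
```

Run:
```python
from h import *
o=bot.get_obs();print(o["t"],o["eef_pos"],o["tool_rot"])
w=shot("wrist","w1");print(w["eye"],w["attitude"])
H=np.array([.652,-.260,.0545]);u=np.array([.579-.652,-.136+.260,0]);u/=np.linalg.norm(u)
for r in (.03,.07,.11,.141,.171): print(r,proj(w,H+u*r))
im=w["img"]
p=proj(w,H+u*.13).astype(int);x0=max(p[0]-90,0);y0=max(p[1]-67,0);print(x0,y0)
cv2.imwrite("pics/crop3.png",cv2.resize(im[y0:y0+135,x0:x0+180],(800,600),interpolation=cv2.INTER_CUBIC)[:,:,::-1])
```

```text
1.55 [ 0.51239525 -0.18197851  0.23317689] [-0.0028739   0.98277029  0.18476678 -0.00394145]
[ 0.57424086 -0.15932993  0.35447971] [ 0.10890606  0.81831754 -0.55874468 -0.07937412]
0.03 [396.78058219  74.8721423 ]
0.07 [346.92602803  83.39731676]
0.11 [297.78024981  91.80128989]
0.141 [260.17021284  98.23264069]
0.171 [224.16372639 104.38978288]
183 28
```

View pics/crop3.png

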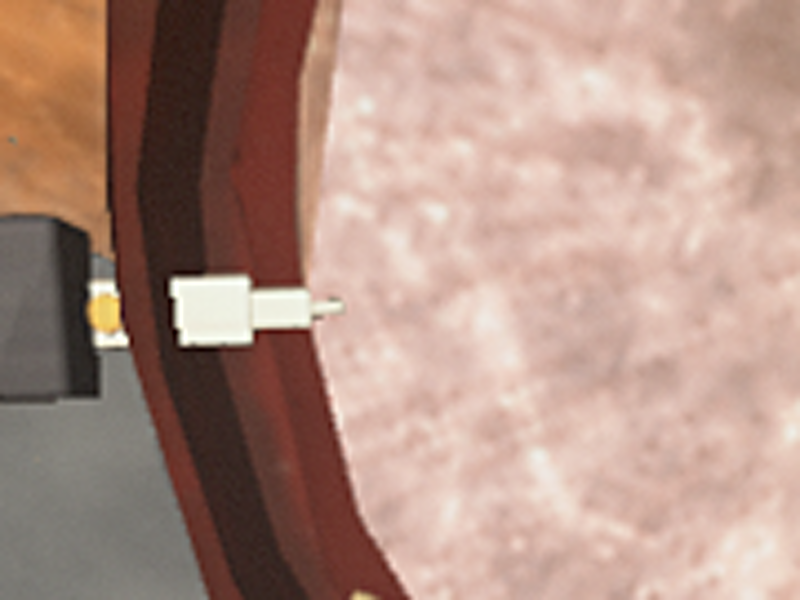

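Run:
```python
from h import *
C={k:load(k) for k in("s0","d0","w0","w1")}
def tri(*obs):
    A=np.zeros((3,3));b=np.zeros(3)
    for k,uv in obs:
        c=C[k];e=np.array(c["eye"]);d=ray(c,uv,0)-e;d/=np.linalg.norm(d);P=np.eye(3)-np.outer(d,d);A+=P;b+=P@e
    p=np.linalg.solve(A,b);return np.round(p*1000,1),[np.round(proj(C[k],p)-uv,1) for k,uv in obs]
print("tip",tri(("d0",(248,275)),("w1",(260,96.6)),("w0",(200,65.5))))
print("tip",tri(("d0",(248,275)),("w1",(260,96.6))))
b=C["d0"]["img"];w=C["w1"]["img"];s=C["s0"]["img"]
f=lambda i,x,y,s_,W,H:cv2.resize(i[y:y+int(H/s_),x:x+int(W/s_)],(W,H),interpolation=cv2.INTER_CUBIC)
top=np.hstack([f(b,190,230,5,400,300),f(s,255,130,3.33,400,300)])
bot_=np.hstack([f(w,120,0,1.6,500,300),f(b,130,250,1.45,300,300)])
cv2.imwrite("pics/crop4.png",np.vstack([top,bot_])[:,:,::-1])
```

```text
tip (array([ 581.4, -136.5,   50.4]), [array([-0.5,  0.2]), array([-1.4, -0.1]), array([ 0.3, -0.7])])
tip (array([ 582.1, -136.9,   52.2]), [array([-0.4,  0.2]), array([-0.8, -0.9])])
```

View pics/crop4.png

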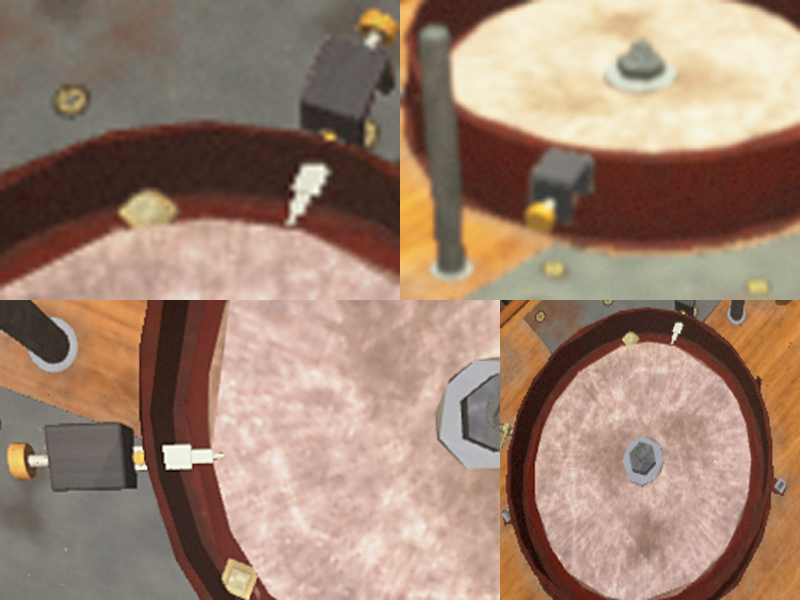

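Run:
```python
from h import *
from scipy.optimize import least_squares
def fit(c,m,z,tag,b=6):
    m=cv2.morphologyEx(m.astype(np.uint8),cv2.MORPH_OPEN,np.ones((3,3)))
    n,l,st,_=cv2.connectedComponentsWithStats(m);k=1+st[1:,4].argmax()
    cs,_=cv2.findContours((l==k).astype(np.uint8),cv2.RETR_EXTERNAL,cv2.CHAIN_APPROX_NONE)
    u=max(cs,key=cv2.contourArea)[:,0];u=cv2.convexHull(u)[:,0] if 0 else u
    u=u[(u[:,0]>b)&(u[:,0]<559-b)&(u[:,1]>b)&(u[:,1]<419-b)]
    W=np.array([ray(c,q,z)[:2]*1000 for q in u])
    r=least_squares(lambda p:np.hypot(*(W-p[:2]).T)-p[2],[655,-260,150],loss="soft_l1",f_scale=2)
    print(tag,st[k],np.round(r.x,1),len(W),"med res",round(np.median(abs(r.fun)),1))
for k in("w0","d0","s0"):
    c=load(k);h=cv2.cvtColor(c["img"],cv2.COLOR_RGB2HSV);H,S,V=[h[...,i].astype(int) for i in range(3)]
    R_,G,B=[c["img"][...,i].astype(int) for i in range(3)]
    fit(c,(V>130)&(S<(70 if k!="s0" else 90))&(R_>G+8),.035,k+" lap")
    red=((H<9)|(H>172))&(S>110)&(V<150)
    if k=="w0": cv2.imwrite("pics/m.png",red*255)
    full=red|((V>130)&(S<75)&(R_>G+8))
    fit(c,full,.072,k+" rim")
    x0,y0,r=(327,45,60) if k=="w0" else (229,341,40) if k=="d0" else (327,147,30)
    hub=np.zeros(V.shape,bool);hub[max(0,y0-r):y0+r,x0-r:x0+r]=((B>=R_-3))[max(0,y0-r):y0+r,x0-r:x0+r]
    fit(c,hub,.051,k+" hub")
```

```text
w0 lap [  198     0   261   179 34355] [ 642.6 -260.6  141.4] 573 med res 2.7
w0 rim [  158     0   347   208 47567] [ 638.7 -268.4  160.7] 1848 med res 8.6
w0 hub [ 304   23   47   50 1343] [ 648.9 -259.    25.4] 141 med res 0.6
d0 lap [  154   274   148   146 14827] [ 653.3 -259.8  145.8] 395 med res 1.3
d0 rim [  135   260   185   160 20937] [ 667.8 -272.6  165.8] 714 med res 4.9
d0 hub [215 328  27  27 417] [ 656.8 -261.5   24. ] 110 med res 2.1
s0 lap [  206     0   194   135 18117] [1316.4 -677.   449.4] 392 med res 91.7
s0 rim [ 260  110  139   95 4453] [ 615.2 -193.8  179.4] 544 med res 27.3[ WARN:0@0.593] global loadsave.cpp:1063 imwrite_ Unsupported depth image for selected encoder is fallbacked to CV_8U.
Traceback (most recent call last):
ValueError: attempt to get argmax of an empty sequence
```

Run:
```python
from h import *
C={k:load(k) for k in("s0","d0","w0","w1")}
w=C["w0"]
# rim crossings along pointer row and opposite side, radius from hub along rays
im=w["img"]
for y in (45,100):
    print(y,[(x,im[y,x].tolist()) for x in list(range(150,206,3))])
    print(y,[(x,im[y,x].tolist()) for x in list(range(450,515,4))])
```

```text
45 [(150, [178, 124, 85]), (153, [197, 136, 88]), (156, [199, 134, 89]), (159, [183, 127, 85]), (162, [102, 53, 39]), (165, [57, 38, 31]), (168, [54, 30, 26]), (171, [54, 34, 28]), (174, [53, 34, 27]), (177, [58, 38, 31]), (180, [76, 46, 40]), (183, [96, 57, 48]), (186, [119, 53, 43]), (189, [121, 55, 44]), (192, [123, 56, 46]), (195, [123, 65, 57]), (198, [213, 167, 142]), (201, [228, 196, 183]), (204, [237, 212, 197])]
45 [(450, [229, 196, 181]), (454, [233, 203, 187]), (458, [125, 56, 47]), (462, [116, 61, 52]), (466, [93, 57, 48]), (470, [60, 40, 36]), (474, [58, 40, 32]), (478, [58, 39, 33]), (482, [58, 37, 30]), (486, [56, 34, 24]), (490, [60, 40, 32]), (494, [61, 37, 32]), (498, [86, 47, 36]), (502, [137, 93, 67]), (506, [195, 146, 107]), (510, [197, 142, 97]), (514, [206, 151, 107])]
100 [(150, [135, 133, 126]), (153, [136, 135, 129]), (156, [137, 134, 128]), (159, [137, 134, 127]), (162, [140, 137, 131]), (165, [135, 132, 125]), (168, [133, 130, 123]), (171, [130, 128, 122]), (174, [102, 48, 39]), (177, [100, 54, 47]), (180, [64, 40, 37]), (183, [62, 42, 37]), (186, [60, 42, 35]), (189, [62, 44, 37]), (192, [81, 51, 46]), (195, [98, 58, 52]), (198, [127, 65, 53]), (201, [111, 59, 49]), (204, [116, 56, 47])]
100 [(450, [102, 63, 52]), (454, [89, 56, 46]), (458, [63, 44, 36]), (462, [65, 41, 34]), (466, [61, 37, 31]), (470, [63, 37, 29]), (474, [65, 37, 31]), (478, [62, 33, 26]), (482, [117, 61, 48]), (486, [201, 137, 90]), (490, [202, 133, 83]), (494, [204, 136, 83]), (498, [211, 143, 93]), (502, [221, 149, 93]), (506, [215, 149, 97]), (510, [199, 141, 96]), (514, [203, 143, 97])]
```

Run:
```python
from h import *
from scipy.optimize import least_squares
C={k:load(k) for k in("s0","d0","w0","w1")}
def tri(*obs):
    A=np.zeros((3,3));b=np.zeros(3)
    for k,uv in obs:
        c=C[k];e=np.array(c["eye"]);d=ray(c,uv,0)-e;d/=np.linalg.norm(d);P=np.eye(3)-np.outer(d,d);A+=P;b+=P@e
    p=np.linalg.solve(A,b);return p*1000,[np.round(proj(C[k],p)-uv,1).tolist() for k,uv in obs]
hub=np.array([652.5,-260])
# white blade & brass masks in w1, w0, d0
for k,(x,y,W,H) in dict(w1=(125,60,145,80),w0=(90,45,120,40),d0=(235,228,45,60)).items():
    im=C[k]["img"][y:y+H,x:x+W].astype(int);R_,G,B=im[...,0],im[...,1],im[...,2]
    white=(B>215)&(R_-B<18);brass=(R_>150)&(B<R_*0.5)&(G>80)
    if k=="d0": white=(B>170)&(R_-B<25)
    for n,m in(("white",white),("brass",brass)):
        N,l,st,ce=cv2.connectedComponentsWithStats(m.astype(np.uint8))
        for i in range(1,N):
            if st[i,4]>=5:
                print(k,n,(ce[i]+[x,y]).round(1),st[i]+[x,y,0,0,0],np.round(ray(C[k],ce[i]+[x,y],.0545)[:2]*1000))
    if k!="d0":
        N,l,st,ce=cv2.connectedComponentsWithStats(white.astype(np.uint8));i=1+st[1:,4].argmax()
        ys,xs=np.where(l==i);P=np.array([ray(C[k],(a+x,b+y),.0545)[:2]*1000 for a,b in zip(xs,ys)])
        v=np.linalg.svd(P-P.mean(0))[2][0];v*=np.sign(v[0]);q=hub-P.mean(0)
        print(k,"blade mean",P.mean(0).round(1),"dir deg",np.degrees(np.arctan2(v[1],v[0])).round(1),"to hub",np.degrees(np.arctan2(q[1],q[0])).round(1),"range from hub",np.round([np.linalg.norm(hub-p) for p in (P[xs.argmin()],P[xs.argmax()])]))
c=C["w0"]
P=np.array([ray(c,u,.072)[:2]*1000 for u in [(160.5,45),(501,45),(172.5,100),(483.5,100),(330,207),(265,194),(400,190)]])
r=least_squares(lambda p:np.hypot(*(P-p[:2]).T)-p[2],[655,-260,180]);print("rim",r.x.round(1),r.fun.round(1))
print("knob",tri(("d0",(265.6,234.4)),("w0",(103,66)),("s0",(297,194.6))))
```

```text
w1 white [230.7  97.2] [222  91  17  14 212] [ 572. -116.]
w1 white [205.8  92.4] [204  92   5   2   8] [569. -96.]
w1 white [245.5  97. ] [240  94  12   7  84] [ 577. -127.]
w1 white [144.1  99.6] [139  99  10   2  14] [545. -50.]
w1 white [207.2 103.7] [205 103   6   2   9] [561. -99.]
w1 brass [182.4  65.7] [145  60  62  22 633] [581. -72.]
w1 brass [130.4  99.8] [125  89  13  23 217] [541. -40.]
w1 brass [206.2  98.2] [203  95   7   8  48] [564. -97.]
w1 blade mean [ 572.5 -115.8] dir deg -75.0 to hub -61.0 range from hub [171. 158.]
w0 white [182.5  65. ] [172  60  29  11 185] [ 574. -119.]
w0 white [114.2  65.6] [113  65   3   2   5] [545. -50.]
w0 brass [148.3  46.3] [130  45  30   6  84] [578. -79.]
w0 brass [103.5  65.9] [ 99  58  11  17 130] [541. -39.]
w0 brass [160.   65.4] [158  62   5   7  23] [564. -97.]
w0 blade mean [ 573.7 -119.4] dir deg -67.6 to hub -60.7 range from hub [172. 142.]
d0 white [251.  267.1] [248 263   7  12  35] [ 574. -119.]
d0 brass [265.4 233.9] [262 232   8   5  23] [538. -40.]
d0 brass [276.4 260.8] [271 253   9  16  77] [603. -70.]
rim [ 651.3 -259.8  176.5] [-0.3 -0.2  1.  -0.4 -0.2 -1.4  1.4]
knob (array([541.39369466, -43.23152087,  62.06694063]), [[-0.3, -0.5], [1.0, -0.2], [-0.4, 0.1]])
```

The pointer, measured from knob to tip, is about 105 mm long, which agrees with the stated sizes (215 − 110). Its blade runs at about −67° and its tip is at (582, −137). That line does not pass through the visible hub, so the target has to follow the pointer: 40 mm on from the tip along the blade, which is also safely over the lap and clear of the hub. Next I go to the stone.

jog_arm --pt "-0.003 0.048 0.003 0 0 0.117 1" --pt "-0.003 0.048 0.002 0 0 0.117 1" --pt "-0.003 0.048 0.0 0 0 0.117 1" --pt "-0.003 0.048 0.0 0 0 0.117 1" --pt "-0.003 0.048 0.0 0 0 0.117 1" --pt "-0.003 0.048 0.0 0 0 0.117 1" --pt "0 0 0 0 0 0 1" --pt "0 0 0 0 0 0 1"

```text
t: 2.4
eef_pos: [0.4979, 0.1012, 0.2441]
tool_rot: [0.001, 0.861, 0.509, 0.0]
contact_force: [-0.0, -0.3, -0.1]
gripper_width: 1.001
grasp_force: 0.0
```

Run:
```python
from h import *
o=bot.get_obs();x=rot(o["tool_rot"])[:,0];print(o["t"],o["eef_pos"],rot(o["tool_rot"]).round(3),np.degrees(np.arctan2(x[1],x[0])))
w=shot("wrist","w2");print(w["eye"])
p=proj(w,(.4926,.108,.018));print(p)
hsv=cv2.cvtColor(w["img"],cv2.COLOR_RGB2HSV)
m=((hsv[...,1]<110)&(hsv[...,2]>95)).astype(np.uint8)
n,l,st,ce=cv2.connectedComponentsWithStats(m)
for k in range(1,n):
    if st[k,4]>300 and np.hypot(*(ce[k]-p))<120:
        ys,xs=np.where(l==k)
        W=np.array([ray(w,(a,b),.018)[:2]*1000 for a,b in zip(xs,ys)],np.float32)
        print(st[k],ce[k].round(),[np.round(v,1) for v in cv2.minAreaRect(W)])
```

```text
2.4 [0.49785834 0.1011761  0.24408455] [[ 0.482  0.876  0.001]
 [ 0.876 -0.482 -0.001]
 [ 0.     0.001 -1.   ]] 61.20681796693561
[0.52890425 0.15807055 0.36585225]
[270.39243927 181.35219306]
[ 248   18   49   93 2581] [272.  64.] [array([547.2, 201.8]), array([76.6, 26.9]), np.float64(75.9)]
[261 156  19  51 871] [270. 180.] [array([492.1, 108.1]), array([51., 18.]), np.float64(60.5)]
[203 238  34  11 319] [220. 243.] [array([413.6,  76.4]), array([11.2, 34.5]), np.float64(61.2)]
```

View pics/w2.png

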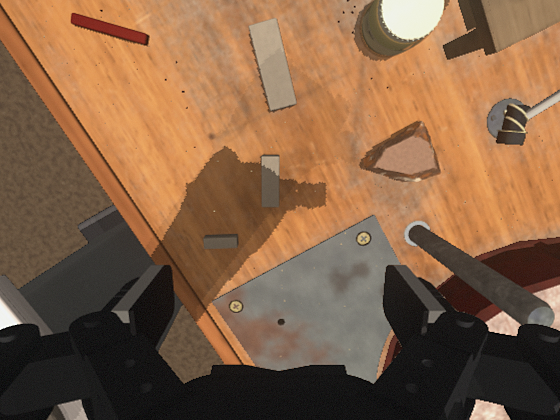

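The wrist view shows the meant stone at (270,180), measuring 51 x 18 mm on top, between the large stone at (272,64) and the small one at (220,243); the post is on the right at (420,235). The stone lies at (492.1, 108.1) mm at about 60.8°.

jog_arm --pt "-0.003 0.004 -0.04 0 0 -0.008 0.6" --pt "-0.003 0.003 -0.045 0 0 0 0.6" --pt "0 0 -0.045 0 0 0 0.6" --pt "0 0 -0.04 0 0 0 0.6" --pt "0 0 -0.02 0 0 0 0.6" --pt "0 0 0 0 0 0 0.6" --pt "0 0 0 0 0 0 0.6"

```text
t: 3.15
eef_pos: [0.4919, 0.1071, 0.0538]
tool_rot: [0.0, 0.863, 0.505, -0.0]
contact_force: [-0.2, 1.0, 1.1]
gripper_width: 0.601
grasp_force: 0.0
```

Run:
```python
from h import *
o=bot.get_obs();print(o["t"],o["eef_pos"],o["gripper_width"])
w=shot("wrist","w3")
hsv=cv2.cvtColor(w["img"],cv2.COLOR_RGB2HSV)
print(proj(w,(.4921,.1081,.018)))
```

```text
3.15 [0.49193309 0.10714878 0.05376399] 0.600951561373512
[277.86731189 255.38160987]
```

jog_arm --pt "0 0.001 -0.015 0 0 0 0.6" --pt "0 0 -0.014 0 0 0 0.6" --pt "0 0 0 0 0 0 0.6" --pt "0 0 0 0 0 0 0.1" --pt "0 0 0 0 0 0 0.1" --pt "0 0 0 0 0 0 0.1" --pt "0 0 0 0 0 0 0.1" --pt "0 0 0 0 0 0 0.1" --newtons 50

```text
t: 4.0
eef_pos: [0.4915, 0.11, 0.0248]
tool_rot: [0.0, 0.863, 0.506, 0.0]
contact_force: [-1.4, 0.1, 5.2]
gripper_width: 0.197
grasp_force: 49.6
```

jog_arm --pt "0 0 0.01 0 0 0 0.1" --pt "0 0 0.03 0 0 0 0.1" --pt "0 0 0.04 0 0 0 0.1" --pt "0 0 0.045 0 0 0 0.1" --pt "0 0 0.045 0 0 0 0.1" --pt "0 0 0.045 0 0 0 0.1" --pt "0 0 0.04 0 0 0 0.1" --pt "0 0 0 0 0 0 0.1"

```text
t: 4.8
eef_pos: [0.4936, 0.1111, 0.2856]
tool_rot: [0.002, 0.863, 0.506, 0.005]
contact_force: [0.6, 0.6, 0.3]
gripper_width: 0.199
grasp_force: 49.0
```

Run:
```python
from h import *
o=bot.get_obs();print(o["t"],o["eef_pos"],rot(o["tool_rot"]).round(3).tolist(),o["contact_force"],o["gripper_width"],o["grasp_force"])
w=shot("wrist","w4");print(proj(w,o["eef_pos"]))
cs=shot("side","d4");print(proj(cs,o["eef_pos"]))
p=proj(cs,o["eef_pos"]).astype(int);q=proj(w,o["eef_pos"]).astype(int)
f=lambda i,x,y,s,W,H:cv2.resize(i[max(0,y):max(0,y)+int(H/s),x:x+int(W/s)],(W,H),interpolation=cv2.INTER_CUBIC)
y=min(q[1]-65,419-133)
cv2.imwrite("pics/crop5.png",np.hstack([f(w["img"],q[0]-89,y,2.25,400,300),f(cs["img"],p[0]-40,p[1]-30,5,400,300)])[:,:,::-1]);print(q[0]-89,y,p-[40,30])
```

```text
4.8 [0.49358921 0.11112501 0.28556315] [[0.488, 0.873, 0.01], [0.873, -0.488, 0.002], [0.007, 0.008, -1.0]] [0.61959497 0.57703121 0.28866051] 0.1994145548579388 49.04302775859833
[278.53113249 292.91352848]
[299.96432218 116.3487946 ]
189 227 [259  86]
```

View pics/crop5.png

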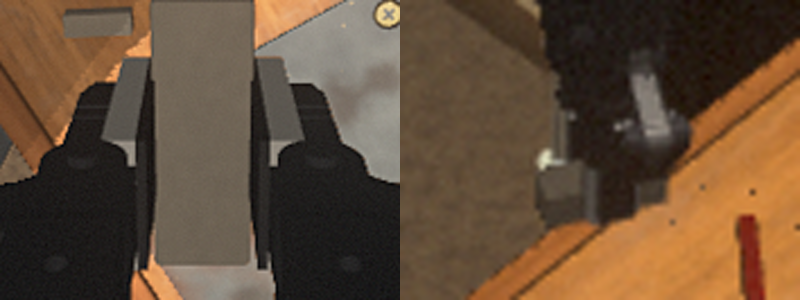

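The crop shows the stone gripped squarely between the pads and level. I'll work out its centre relative to the TCP, refine the pointer line, and compute the carry.

Run:
```python
from h import *
o=bot.get_obs();T=rot(o["tool_rot"]);p=o["eef_pos"];print(o["t"],p,o["grasp_force"])
w=load("w4");col=w["img"][200:375,279].astype(int).sum(1)
print("rows of strong edges",[(200+i,int(col[i+1]-col[i-1])) for i in range(1,174) if abs(col[i+1]-col[i-1])>60])
for r in range(200,360,1):
    pass
for r in (226,228,345): 
    a=ray(w,(279,r),p[2]-.007); print(r,((T.T@(a-p))*1000).round(1))
# pointer axis points
C={k:load(k) for k in("w0","w1","d0")}
P=np.array([ray(C[k],u,z)[:2]*1000 for k,u,z in [("w1",(230.7,97.2),.0545),("w1",(245.5,97),.0545),("w1",(260,96.6),.0545),("w1",(130.4,99.8),.062),("w0",(103.5,65.9),.062),("w0",(200,65.5),.0545),("w1",(206.2,98.2),.062),("d0",(248,275),.0545),("d0",(265.4,233.9),.062)]])
print(P.round(1).tolist());m=P.mean(0);v=np.linalg.svd(P-m)[2][0];v*=np.sign(v[0])
print("dir",np.degrees(np.arctan2(v[1],v[0])),"perp res",((P-m)@[-v[1],v[0]]).round(1))
t=P[[2,5,7]].mean(0);t=m+v*((t-m)@v);print("tip",t,"spot",t+40*v,"tool yaw",np.degrees(np.arctan2(T[1,0],T[0,0])))
```

```text
4.9 [0.49114271 0.10986013 0.28044857] 49.04228925704956
rows of strong edges [(205, 63), (208, 161), (213, 63), (214, -65), (215, -316), (216, -204), (227, 86), (228, 66), (344, 160), (345, 100), (370, -449), (371, -362), (372, 80)]
226 [25.4  1.8  7. ]
228 [24.6  1.8  7. ]
345 [-29.3   1.8   7. ]
[[572.5, -115.8], [577.0, -127.0], [581.6, -137.9], [541.6, -42.8], [541.1, -42.7], [580.3, -137.4], [564.7, -98.9], [583.3, -136.6], [541.5, -42.9]]
dir -66.90763977645608 perp res [ 0.1 -0.2 -0.2  0.3 -0.2 -1.2 -0.5  1.9  0.1]
tip [ 581.63610176 -137.36481948] spot [ 597.32468035 -174.1597716 ] tool yaw 60.77185211773521
```

jog_arm --pt "0.008 -0.02 0 0 0 0.09 0.1" --pt "0.013 -0.035 0 0 0 0.115 0.1" --pt "0.013 -0.035 0 0 0 0.115 0.1" --pt "0.013 -0.035 0 0 0 0.115 0.1" --pt "0.013 -0.035 0 0 0 0.115 0.1" --pt "0.013 -0.035 0 0 0 0.115 0.1" --pt "0.013 -0.035 0 0 0 0.115 0.1" --pt "0.011 -0.03 0 0 0 0.09 0.1" --pt "0.008 -0.022 0 0 0 0.043 0.1" --pt "0 0 0 0 0 0 0.1"

```text
t: 5.9
eef_pos: [0.5951, -0.1766, 0.2766]
tool_rot: [-0.002, 0.553, 0.833, -0.001]
contact_force: [-0.3, -0.8, -1.0]
gripper_width: 0.197
grasp_force: 49.0
```

jog_arm --pt "0 0 -0.02 0 0 0 0.1" --pt "0 0 -0.03 0 0 0 0.1" --pt "0 0 -0.03 0 0 0 0.1" --pt "0 0 -0.03 0 0 0 0.1" --pt "0 0 -0.015 0 0 0 0.1" --pt "0 0 0 0 0 0 0.1" --pt "0 0 0 0 0 0 0.1" --pt "0 0 0 0 0 0 0.1"

```text
t: 6.7
eef_pos: [0.5971, -0.1719, 0.1559]
tool_rot: [0.001, 0.551, 0.834, 0.001]
contact_force: [0.6, 0.1, 0.3]
gripper_width: 0.194
grasp_force: 49.0
```

Run:
```python
from h import *
o=bot.get_obs();T=rot(o["tool_rot"]);p=o["eef_pos"];print(o["t"],p,T.round(3).tolist(),o["q"].round(2),"yaw",np.degrees(np.arctan2(T[1,0],T[0,0])),o["grasp_force"])
w=shot("wrist","w5");d=shot("side","d5");s=shot("scene","s5")
tip=np.array([.5816,-.1374,.0545]);st=np.array([.5973,-.1742])
print("tip px",proj(w,tip),proj(d,tip),"tcp",proj(w,p),proj(d,p))
f=lambda i,x,y,s_,W,H:cv2.resize(i[y:y+int(H/s_),x:x+int(W/s_)],(W,H),interpolation=cv2.INTER_CUBIC)
q=proj(d,p).astype(int)
cv2.imwrite("pics/last.png",np.hstack([f(w["img"],180,80,2,400,600),f(d["img"],q[0]-50,q[1]-60,4,400,600)])[:,:,::-1]);print(q-[50,60])
```

```text
6.7 [ 0.597135   -0.17194264  0.15589406] [[-0.392, 0.92, 0.002], [0.92, 0.392, -0.0], [-0.001, 0.002, -1.0]] [ 0.52  0.53 -0.47  1.75  0.29  0.92  0.34] yaw 113.09478222219528 49.01118814945221
tip px [277.90129204 162.54654428] [247.17058372 274.71589347] tcp [280.1320164  293.90911103] [236.28645675 269.64718328]
[186 209]
```

View pics/last.png

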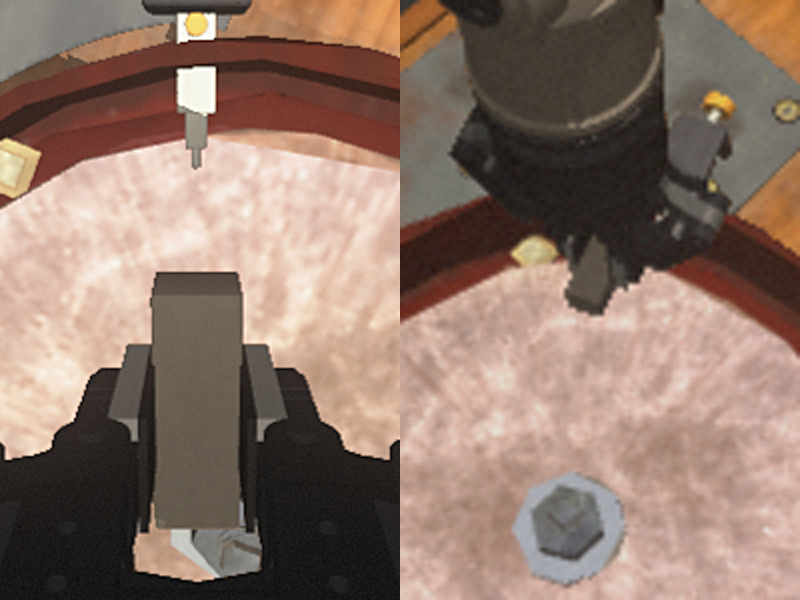

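The wrist view shows the pointer tip at (278,163), where I predicted (278,162.5). The stone is centred at column 279 and parallel to the blade, so it is in line. Now I lower it gently to a TCP height of 0.070 m.

jog_arm --pt "0 0 -0.015 0 0 0 0.1" --pt "0 0 -0.02 0 0 0 0.1" --pt "0 0 -0.02 0 0 0 0.1" --pt "0 0 -0.015 0 0 0 0.1" --pt "0 0 -0.008 0 0 0 0.1" --pt "0 0 -0.004 0 0 0 0.1" --pt "0 0 0 0 0 0 0.1" --pt "0 0 0 0 0 0 0.1" --pt "0 0 0 0 0 0 0.1"

```text
t: 7.75
eef_pos: [0.5967, -0.1722, 0.0731]
tool_rot: [0.001, 0.551, 0.834, 0.0]
contact_force: [-0.8, 0.8, -0.1]
gripper_width: 0.196
grasp_force: 49.0
```

Run:
```python
from h import *
o=bot.get_obs();T=rot(o["tool_rot"]);p=o["eef_pos"];print(o["t"],p,T.round(3).tolist(),o["joint_vel"].round(3),o["contact_force"].round(1),o["grasp_force"])
w=shot("wrist","w6");im=w["img"].astype(int)
print("tip pred",proj(w,(.5816,-.1374,.0545)))
# stone end edge & tip on column 278
col=im[60:360,278].sum(1);print([(60+i,int(col[i+1]-col[i-1])) for i in range(1,299) if abs(col[i+1]-col[i-1])>90])
a=ray(w,(278.7,228),p[2]-.007);print("near top edge guess",a*1000)
```

```text
7.75 [ 0.59669115 -0.1722017   0.07314401] [[-0.392, 0.92, 0.001], [0.92, 0.392, -0.0], [-0.001, 0.001, -1.0]] [ 0.001 -0.    -0.     0.002  0.001 -0.002  0.001] [-0.8  0.8 -0.1] 49.012078642845154
tip pred [279.36208226 187.52286414]
[(65, 302), (66, 503), (67, 202), (85, 250), (86, -336), (87, -565), (107, -92), (110, 365), (111, 685), (112, 244), (145, -414), (146, -312), (147, 119), (188, -122), (190, 366), (191, 248), (215, -487), (216, -383), (343, 199), (344, 454), (345, 201)]
near top edge guess [ 586.65732785 -150.01239645   66.14400837]
```

Run:
```python
from h import *
w=load("w6");v=np.array([.3923,-.9198,0]);t=ray(w,(279,189.8),.0545)
for u,z in [((278.7,215.5),.0483),((278.7,228),.0661),((278.7,344),.0661)]: print(((ray(w,u,z)-t)@v)*1000)
print(t*1000)
```

```text
12.62203564295962
12.654370511804824
64.19332356356583
[ 581.83507085 -138.32659746   54.5       ]
```

jog_arm --pt "0 0 -0.0015 0 0 0 0.1" --pt "0 0 -0.0015 0 0 0 0.1" --pt "0 0 0 0 0 0 0.1" --pt "0 0 0 0 0 0 0.1"

```text
t: 8.2
eef_pos: [0.596, -0.1721, 0.0692]
tool_rot: [-0.0, 0.551, 0.834, -0.0]
contact_force: [-0.4, 0.4, -0.4]
gripper_width: 0.195
grasp_force: 49.0
```

The near end is 12.6 mm from the tip, so I nudge it about 1.4 mm inward and let it settle.

jog_arm --pt "0.0005 -0.0014 0.0005 0 0 0 0.1" --pt "0 0 0 0 0 0 0.1" --pt "0 0 0 0 0 0 0.1" --pt "0 0 0 0 0 0 0.1" --pt "0 0 0 0 0 0 0.1" --pt "0 0 0 0 0 0 0.1"

```text
t: 8.8
eef_pos: [0.5966, -0.1735, 0.0698]
tool_rot: [-0.0, 0.551, 0.834, 0.0]
contact_force: [-0.4, -0.3, -0.2]
gripper_width: 0.196
grasp_force: 49.0
```

Run:
```python
from h import *
o=bot.get_obs();print(o["t"],o["eef_pos"],rot(o["tool_rot"])[:,2].round(3),abs(o["joint_vel"]).max(),o["contact_force"].round(1),o["grasp_force"])
if abs(o["eef_pos"]-[.597,-.1736,.0702]).max()<.003 and o["grasp_force"]>30: print(bot.hand_in())
```

```text
8.8 [ 0.59658712 -0.17347365  0.06979987] [ 0.  0. -1.] 0.001486266425264566 [-0.4 -0.3 -0.2] 49.01205897331238
the job is handed in; nothing more can be done
None
```

I handed the job in at 8.8 s with the stone gripped, level and still, in line with the pointer, by my estimate 14 mm in from its tip and 10 mm above the lap. The pointer's line misses the visible hub, so I placed the stone by the pointer and it sits about 100 mm from that hub, not the stated 70 mm.

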